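# Slide the long filter home in the test cradle

## Robot

A 6-joint arm with a two-finger parallel gripper is mounted at the origin on the work surface. World frame = base frame: x ahead of the robot, y to its left, z up, the work surface at z = 0. Lengths are in m, angles in rad, forces in N, time in s.
With the tool pointing down it reaches from about 0.25 to 0.725 m from the base axis. Payload 4 kg.
Tool frame: the origin (TCP) lies midway between the tips of the shut fingers; the grasp point (between the pads) lies 19 mm behind it; z points along the fingers, y is the direction in which the jaws open and shut (so a half turn about z gives the same grasp; the last joint's range is limited). The gripper opens to 85 mm and grips with 20 to 120 N. Pads are 22 mm wide; open, the fingers measure 114 mm over their backs; the gripper's body (76 mm by 85 mm) begins 54 mm behind the grasp point. The pads swing forward as they close: fully open they stand 13 mm farther back than shut.
Start: joints at [1.326, 0.241, 0.005, 1.335, 0, 1.571], TCP at [0.121, 0.485, 0.231] pointing down, gripper open.
Joint ranges: [-2.72, 2.72], [-1.05, 1.87], [-1.09, 1.28], [-1.99, 2.15], [-1.42, 1.44], [-3.14, 3.14]. Speed limits (rad/s): [2.79, 2.79, 3.14, 3.14, 3.14, 3.14].

## Interface

Orientations are given as a unit quaternion [x, y, z, w].
In Python, from workcell import bot, vision gives the robot as it stands. The module is installed in compiled form; this text tells all that it offers.
- The arm moves only by the tool send_rows, never from a script. Its argument "targets" is a list that holds one entry, the list of rows, each a list of 5 numbers: the shift along the world's x, y, z in cm, then the turn about the world's z in rad, then the finger opening in cm, from 0 to 8.54. A call has 1 to 12 rows; each row is the pose to reach, as a shift and turn from the pose commanded when the call began; what a row does not reach only later rows make up. A row lasts 1/8 s, in which the tool goes at most 62.5 mm and 10.7 degrees, less where a joint would pass 70% of its speed; a pose out of reach is approached as far as the arm can. A call with a gripper value outside its range is refused whole. The fingers move at their own pace and stop on an object; the grip force is fixed at half the most. Time passes only in rows, so rows that repeat a pose let the fingers close. It gives the time, the measured TCP pose, the force and the opening at its end, in the units of the state.
- bot.get_obs(): the state, without advancing time (a new reading comes with each control period).
- vision.camera(name): name is "scene" or "top" or "wrist"; returns the picture (384x512x3 uint8, red, green, blue); there is no depth.
- vision.get_calibration(name): a dict with "vertical_fov" (degrees; the focal length in pixels is half the picture's height over the tangent of half this angle, whatever the lens; pixels are square), "cx", "cy" (the principal point, pixels), "k1" (the pictures are not rectified: a ray, as slopes to the right and down, at radius r is drawn at 1 + k1 r^2 times it, then the intrinsics apply), "rvec" (rotation vector, rad) and "tvec" (3), from world to camera coordinates, as OpenCV has them; the wrist camera has in their place "T_tool_cam" (4x4, takes a point from camera to tool coordinates, whose origin is the TCP and whose axes are the flange's). Camera axes: x right, y down, z forward; pixel columns grow to the right and rows downward; lengths in m; the calibration is good to about 2 mm. A picture is of the moment at which its call begins: read the wrist's pose just before it. get_calibration takes no time and is no camera call.
- bot.job_done(): hands the job in, once; it reports no verdict.
Trained networks look in the newest picture that a camera, given by its name, has taken for a name from the list of things; names that differ only in an ending like _2 or _b are one class to them, and where a whole thing is asked for, a point or a joint stands for the part that bears it (a point fixed in the world has none). Each returns a list of dicts, best first, with "score" (0 to 1); they miss things now and then, are a little off and sometimes report something else, mostly with a low value. They report only what shows in the picture. A call takes as long as a camera call. They do not tell look-alikes from the thing itself.
- vision.boxes_of(target, camera): "uv" ([column, row] in pixels, amid what is visible of it).
The state is a dict: "clock": time; "joint_pos": joint angles; "joint_vel": joint speeds; "tau": joint torques, N m; "eef_pos": TCP position; "tool_rot": TCP orientation; "ft_force": force on the tool from outside, world axes, zero at the start; "ft_torque": the same for the moment, N m; "grip_width": finger opening in m.
Only numpy, scipy, OpenCV 4.12 (cv2) and the standard library are available. Lean on these libraries where they do the work, as an engineer would, in place of code of your own. Each camera call takes 0.05 s, during which the arm holds its last target.

## Task

Two bare metal tube filters lie in the two V-grooves of the test cradle on the bench. Gently slide the longer one along its own groove until its end rests against the stop bar, without lifting it out of the groove, and leave the shorter one where it lies.

Things in the scene. Friction and masses are not known exactly. Their poses are not given: they have to be found in the camera images.
- cradle: Fixed test cradle: dark steel base plate 280 x 170 x 10 mm with two parallel 90-degree aluminium V-grooves. Origin: centre of the plate's underside, on the bench. x: along the grooves, towards the stop bar; z up. Groove centre lines at y = +45 and -45 mm, from x = -140 (open end) to +110 mm. Rails 52 mm wide, top edges 35 mm above the bench. A 16 mm adapter, 20 mm tall, stands loose between them.
- stop: Fixed aluminium stop bar across the far end of both grooves, rigid, 16 mm thick, 160 mm wide, its top 62 mm above the bench. Origin: middle of the foot of the face that the tubes come to rest against (110 mm ahead of the cradle's origin, 10 mm above the bench). Axes as the cradle's.
- long_tube_center (a point): Centre of the longer tube: steel cylinder with flat ends, 36 mm diameter, 110 mm long, about 0.35 kg, lying in either groove, 90 to 140 mm short of the stop. x: along the tube, towards the stop. Its axis is 41.5 mm, its top 59.5 mm above the bench: half its end face stands clear above the rails. It slides with a few newtons of friction. Seated, its centre is 55 mm before the stop's face.
- short_tube_center (a point): Centre of the shorter tube, to be left alone: the same steel cylinder, 36 mm diameter but 70 mm long, lying in the other groove, 90 mm beside the longer one's groove. x axis along the tube.
Things that resemble listed ones, but are neither listed nor needed, are in the scene too. What is shaped like the part that bears long_tube_center but red is not meant.

How it is judged:
At the end, for the whole second after the job is handed in: The longer tube lies at rest in its groove, in line with it (within 10 degrees), its end against the stop bar or less than 10 mm from it (x of long_tube_center in the frame of stop between -0.065 and -0.048 m and z of long_tube_center in the frame of cradle between 0.036 and 0.048 m and angle between the x axis of long_tube_center and the x axis of cradle, either way round below 0.17 rad and (y of long_tube_center in the frame of cradle between 0.035 and 0.055 m or y of long_tube_center in the frame of cradle between -0.055 and -0.035 m) and linear speed of long_tube below 0.02 m/s); the robot touches nothing.
It fails at once if the longer tube is lifted out of its groove (more than 15 mm) (z of long_tube_center in the frame of cradle above 0.0565 m).
It fails at once if the longer tube is rammed against the stop bar (more than 40 N) (contact force between long_tube and stop above 40 N).
It fails at once if the shorter tube is moved by more than 15 mm (distance of short_tube_center from where it was at the start of the episode above 0.015 m).
It also fails if it takes over 40 s, if anything falls off the work surface, if the arm or the gripper's body presses on something with over 40 N, if the wrist force passes 120 N, or if a joint passes its speed limit or range.

## Working session

There is one attempt and no reset: what is moved stays moved. The work goes in short steps, Python scripts to look and compute and a tool call to move; the robot and the scene stay as the last step left them, time stands still between calls to the robot, and variables do not carry over. Pictures are saved under pics/ and viewed, and the job is handed in when it is done.

Besides the shell and the picture viewer there is one more tool, called after "Request:" in YAML: its name, and indented under it one key for each argument. send_rows: Moves the arm, as the interface text tells. Its arguments: {"type":"object","properties":{"targets":{"type":"array"}},"required":["targets"]}

```bash
mkdir -p pics; cat > h.py <<'E'
import numpy as np, cv2
from workcell import bot, vision
def K(c):
    f=192/np.tan(np.radians(c["vertical_fov"])/2); return f
def ray(name,uv,obs=None):
    c=vision.get_calibration(name); f=K(c)
    d=np.array([(uv[0]-c["cx"])/f,(uv[1]-c["cy"])/f]); u=d.copy()
    for _ in range(30): u=d/(1+c["k1"]*(u@u))
    v=np.array([u[0],u[1],1.])
    R=cv2.Rodrigues(np.array(c["rvec"],float))[0]; t=np.array(c["tvec"],float).ravel()
    return -R.T@t, R.T@v
def atz(name,uv,z):
    o,d=ray(name,uv); return o+d*(z-o[2])/d[2]
def proj(name,P):
    c=vision.get_calibration(name); f=K(c)
    R=cv2.Rodrigues(np.array(c["rvec"],float))[0]; t=np.array(c["tvec"],float).ravel()
    p=R@np.array(P)+t; u=p[:2]/p[2]; u=u*(1+c["k1"]*(u@u)); return u*f+[c["cx"],c["cy"]]
def tri(a,b):
    o1,d1=a;o2,d2=b
    s=np.linalg.lstsq(np.c_[d1,-d2],o2-o1,rcond=None)[0]
    p,q=o1+s[0]*d1,o2+s[1]*d2
    return (p+q)/2,np.linalg.norm(p-q)
def snap(name,fn):
    im=vision.camera(name); cv2.imwrite("pics/"+fn,im[:,:,::-1]); return im
E
python3 - <<'E'
from h import *
for n in("top","scene"):
    snap(n,n+"0.png")
    for t in("long_tube_center","short_tube_center","cradle","stop"):
        print(n,t,[(np.round(b["uv"],1).tolist(),round(b["score"],2)) for b in vision.boxes_of(t,n)])
print(bot.get_obs())
E
```

```text
top long_tube_center [([305.6, 139.2], 0.98), ([144.4, 121.1], 0.98), ([345.0, 276.2], 0.71)]
top short_tube_center [([330.0, 175.6], 0.73)]
top cradle [([268.6, 174.7], 0.62)]
top stop [([229.8, 181.7], 0.96)]
scene long_tube_center [([244.3, 242.2], 0.68), ([164.1, 194.6], 0.66), ([383.2, 227.3], 0.58)]
scene short_tube_center [([201.3, 227.6], 0.55)]
scene cradle [([252.9, 226.4], 0.6)]
scene stop [([292.1, 203.4], 0.98)]
{'clock': 0.5, 'joint_pos': array([1.32602168e+00, 2.40592303e-01, 4.95289486e-03, 1.33520448e+00,
       3.54474549e-05, 1.57080360e+00]), 'joint_vel': array([ 0.00139731, -0.00058502,  0.00010067,  0.00150527, -0.0006491 ,
       -0.00110276]), 'tau': array([ 3.23190443e-04, -3.71859491e+01,  2.52461368e+01,  2.73661761e-03,
        1.06720836e-04, -8.52701419e-06]), 'eef_pos': array([0.12115228, 0.48507405, 0.2312923 ]), 'tool_rot': array([ 1.22085628e-01,  9.92519571e-01, -2.14394890e-05, -2.04943143e-05]), 'ft_force': array([ 0.28806384,  0.45535817, -0.02131268]), 'ft_torque': array([-0.05151509, -0.01334728,  0.02267662]), 'grip_width': 0.08536405311676314}
```

View pics/top0.png

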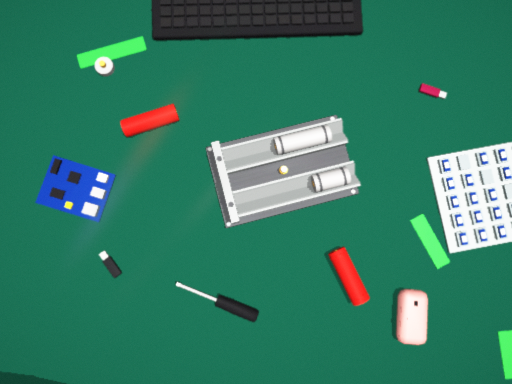

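View pics/scene0.png

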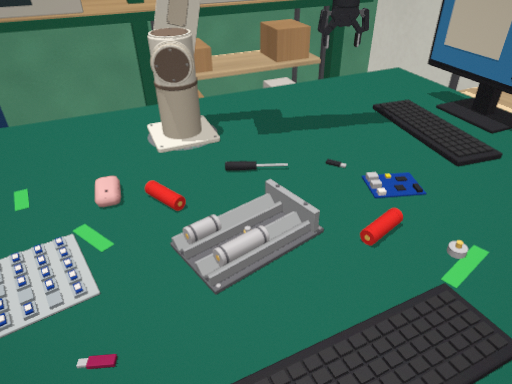

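```bash
python3 - <<'E'
from h import *
for uv in((305.6,139.2),(144.4,121.1),(345,276.2),(330,175.6)): print(atz("top",uv,0.0595))
print(atz("top",(229.8,181.7),0.062))
E
```

```text
[ 0.61144408 -0.03766308  0.0595    ]
[0.63976511 0.27259909 0.0595    ]
[ 0.3514075  -0.11207481  0.0595    ]
[ 0.54120408 -0.0848817   0.0595    ]
[0.5256215  0.10712648 0.062     ]
```

The top view shows the grey long tube at about (303,139) in the upper groove and the short one at (332,179) in the lower groove. The stop bar is on the left at about (224,182). The red cylinders at (149,120) and (349,276) are decoys. Next I'll zoom in for accuracy.

```bash
python3 - <<'E'
from h import *
im=cv2.imread("pics/top0.png")
cv2.imwrite("pics/top0z.png",cv2.resize(im[105:235,200:370],None,fx=4.5,fy=4.5,interpolation=cv2.INTER_CUBIC))
E
```

```text
(no output)
```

View pics/top0z.png

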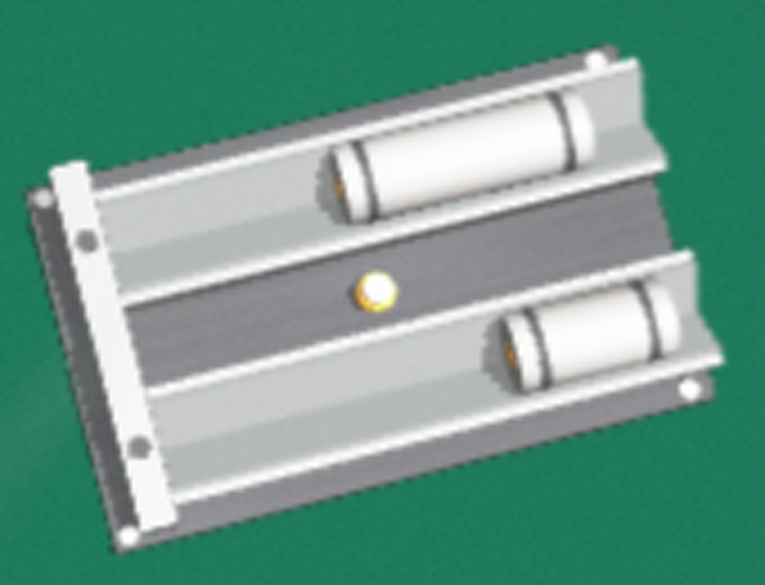

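```bash
cat > fit.py <<'E'
from h import *
from scipy.optimize import least_squares
def un(p): return np.array([200+(p[0]+.5)/4.5-.5,105+(p[1]+.5)/4.5-.5])
pts=[((50,170),(126,-80,62)),((85,162),(110,-80,62)),((178,520),(110,80,62)),((142,530),(126,80,62)),
((638,62),(-140,-71,35)),((665,165),(-140,-19,35)),((690,255),(-140,19,35)),((722,360),(-140,71,35)),
((615,48),(-140,-85,10)),((715,400),(-140,85,10)),((28,195),(140,-85,10)),((120,550),(140,85,10))]
def W(p,q):
    q=np.array(q)/1000; c,s=np.cos(p[2]),np.sin(p[2]); return np.array([p[0]+c*q[0]-s*q[1],p[1]+s*q[0]+c*q[1],q[2]])
r=lambda p:np.concatenate([proj("top",W(p,b))-un(a) for a,b in pts])
s=least_squares(r,[.57,0,1.57],loss="soft_l1"); p=s.x
E
python3 - <<'E'
from fit import *
print(p,np.degrees(p[2])); print(np.round(r(p).reshape(-1,2),1).tolist())
c,s_=np.cos(p[2]),np.sin(p[2]); R=np.array([[c,s_],[-s_,c]])
for a in((340,185),(592,118),(355,220),(340,150),(512,350),(678,318)): 
    w=atz("top",un(a),.0595); print(a,w, R@(w[:2]-p[:2]))
print("cam",ray("top",(0,0))[0], "stopface@-45",W(p,(110,-45,41)), "dir",c,s_)
# check in scene
im=cv2.imread("pics/scene0.png")
for a,b in pts:
    u=proj("scene",W(p,b)); cv2.circle(im,tuple(int(round(x)) for x in u),2,(0,0,255),1)
cv2.imwrite("pics/chk.png",cv2.resize(im[170:290,160:340],None,fx=4,fy=4))
E
```

```text
[0.55745944 0.00316121 1.8386188 ] 105.34509751283166
[[-0.4, -0.3], [-0.0, -0.5], [-0.0, 1.0], [-0.3, 0.9], [-0.2, -1.0], [0.8, 0.8], [0.5, -1.0], [0.5, 0.8], [0.4, -1.1], [0.7, -0.0], [-1.1, -1.2], [-1.1, 1.4]]
(340, 185) [0.59736797 0.02127434 0.0595    ] [ 0.0069063  -0.04327909]
(592, 118) [ 0.62906213 -0.0875535   0.0595    ] [-0.10642906 -0.04504399]
(355, 220) [0.58228814 0.01470593 0.0595    ] [ 0.00456268 -0.02699864]
(340, 150) [0.61263677 0.02141249 0.0595    ] [ 0.00299891 -0.0580401 ]
(512, 350) [ 0.52748128 -0.05278218  0.0595    ] [-0.04601579  0.04371384]
(678, 318) [ 0.54255376 -0.12415411  0.0595    ] [-0.11883194  0.04806602]
cam [0.42489146 0.08616954 0.89895291] stopface@-45 [0.57174562 0.12114809 0.041     ] dir -0.264632171373293 0.9643494251951706
```

View pics/chk.png

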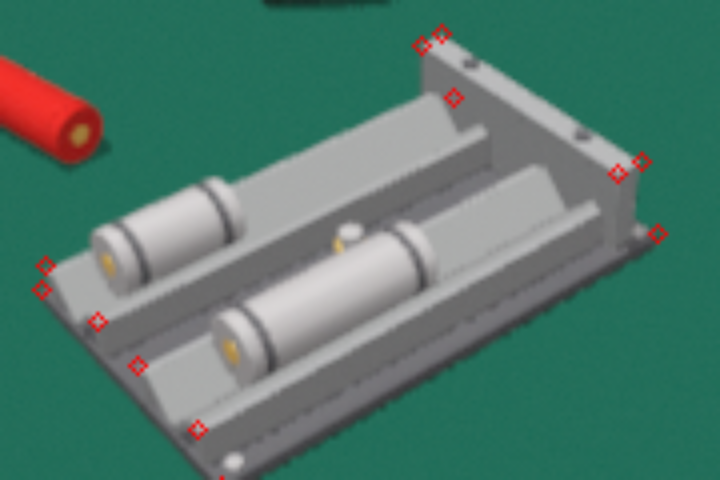

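Request:
send_rows:
  targets:
    - [[4.5,-5.2,0,-0.1,0],[9,-10.4,0,-0.2,0],[13.5,-15.6,0,-0.3,0],[18,-20.8,0,-0.4,0],[22.5,-26,0,-0.5,0],[27,-31.2,0,-0.6,0],[31.5,-36.4,0,-0.7,0],[36,-41.6,0,-0.8,0],[40.5,-46.8,0,-0.9,0],[45,-52,-2,-1.0,0],[49,-57,-4,-1.06,0],[51.8,-61,-6,-1.06,0]]

```text
clock: 2.0
eef_pos: [0.6067, -0.0827, 0.1886]
tool_rot: [0.607, 0.794, 0.001, 0.001]
ft_force: [0.4, 0.1, 0.8]
grip_width: -0.0004
```

Request:
send_rows:
  targets:
    - [[0,0,0,0,0],[0,0,0,0,0],[0,0,0,0,0]]

```text
clock: 2.38
eef_pos: [0.6049, -0.0798, 0.1897]
tool_rot: [0.607, 0.795, 0.0, 0.0]
ft_force: [1.0, 0.3, -0.3]
grip_width: -0.0
```

Request:
send_rows:
  targets:
    - [[3.4,-4.5,0,0,0],[3.4,-4.5,-3,0,0],[3.4,-4.5,-6,0,0],[3.4,-4.5,-9,0,0],[3.4,-4.5,-11,0,0],[3.4,-4.5,-11,0,0],[3.4,-4.5,-11,0,0]]

```text
clock: 3.25
eef_pos: [0.64, -0.1252, 0.0805]
tool_rot: [0.607, 0.795, 0.001, 0.001]
ft_force: [-0.2, -0.3, 0.4]
grip_width: 0.0
```

```bash
python3 - <<'E'
from fit import *
a=snap("top","t1.png");b=snap("scene","s1.png")
cv2.imwrite("pics/c1.png",np.vstack([cv2.resize(a[100:235,200:400],(640,432))[:300],cv2.resize(b[150:290,130:360],(640,390))[:300]])[:,:,::-1])
o=bot.get_obs()["eef_pos"];c,s_=np.cos(p[2]),np.sin(p[2]);print(o,np.array([[c,s_],[-s_,c]])@(o[:2]-p[:2]))
E
```

```text
[ 0.64027958 -0.12565756  0.08069021] [-0.14614318 -0.04577797]
```

View pics/c1.png

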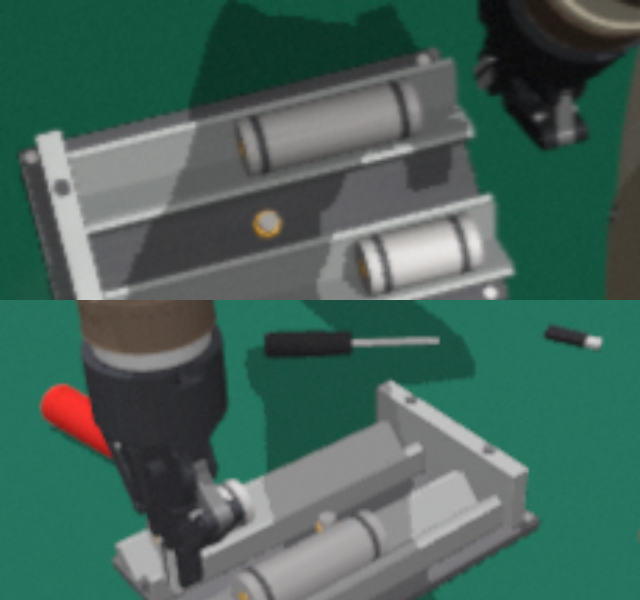

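```bash
python3 - <<'E'
from fit import *
for n in("top","scene"): print(proj(n,[.6403,-.1257,.0807]))
cv2.imwrite("pics/c2.png",np.hstack([cv2.resize(cv2.imread("pics/t1.png")[90:190,290:410],(390,325)),cv2.resize(cv2.imread("pics/s1.png")[180:280,150:270],(390,325))]))
E
```

```text
[353.36778513 122.85420478]
[196.23122236 251.61476425]
```

View pics/c2.png

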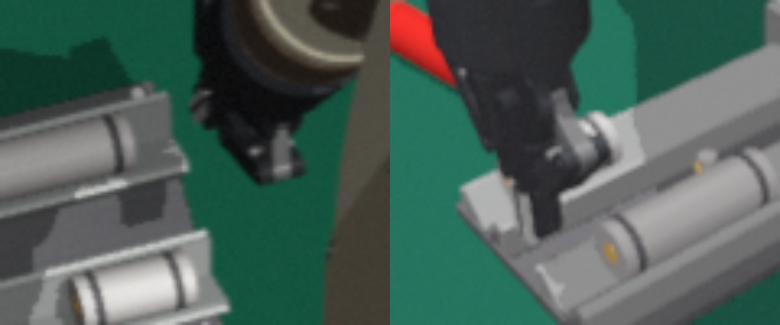

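Request:
send_rows:
  targets:
    - [[0,0,-2,0,0],[0,0,-3.5,0,0],[0,0,-4,0,0],[0,0,-4,0,0],[-0.3,1,-4,0,0],[-0.5,1.9,-4,0,0],[-0.6,2.3,-4,0,0],[-0.6,2.3,-4,0,0]]

```text
clock: 4.35
eef_pos: [0.6332, -0.1023, 0.0389]
tool_rot: [0.607, 0.795, 0.0, 0.0]
ft_force: [0.4, -0.5, 0.6]
grip_width: -0.0002
```

```bash
python3 - <<'E'
from fit import *
b=snap("scene","s2.png");a=snap("top","t2.png")
cv2.imwrite("pics/c3.png",np.hstack([cv2.resize(a[90:190,290:410],(390,325)),cv2.resize(b[180:280,150:270],(390,325))])[:,:,::-1])
o=bot.get_obs()["eef_pos"];c,s_=np.cos(p[2]),np.sin(p[2]);print(o,np.array([[c,s_],[-s_,c]])@(o[:2]-p[:2]))
E
```

```text
[ 0.63324012 -0.10282768  0.0387441 ] [-0.12226433 -0.04503099]
```

View pics/c3.png

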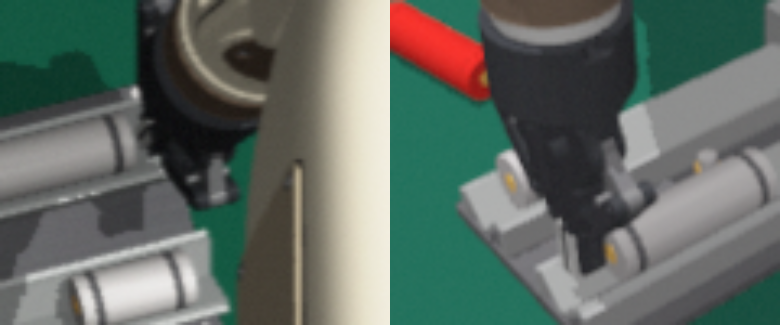

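The scene view shows the closed fingers in the groove just behind the long tube's rear end (crop 590,260). Pushing starts now.

Request:
send_rows:
  targets:
    - [[-0.13,0.48,0,0,0],[-0.26,0.96,0,0,0],[-0.4,1.45,0,0,0],[-0.53,1.93,0,0,0],[-0.66,2.41,0,0,0],[-0.79,2.89,0,0,0],[-0.93,3.38,0,0,0],[-1.06,3.86,0,0,0],[-1.19,4.34,0,0,0],[-1.32,4.82,0,0,0],[-1.46,5.3,0,0,0],[-1.59,5.79,0,0,0]]

```text
clock: 5.95
eef_pos: [0.617, -0.0447, 0.0385]
tool_rot: [0.607, 0.795, -0.0, -0.0]
ft_force: [-0.1, -3.5, 0.4]
grip_width: 0.0001
```

```bash
python3 - <<'E'
from fit import *
b=snap("scene","s3.png");a=snap("top","t3.png")
cv2.imwrite("pics/c4.png",np.hstack([cv2.resize(a[100:240,200:360],(390,341)),cv2.resize(b[160:290,150:330],(410,341))])[:,:,::-1])
o=bot.get_obs()["eef_pos"];c,s_=np.cos(p[2]),np.sin(p[2]);print(o,np.array([[c,s_],[-s_,c]])@(o[:2]-p[:2]))
E
```

```text
[ 0.61685792 -0.04397118  0.03852995] [-0.06117084 -0.04480814]
```

View pics/c4.png

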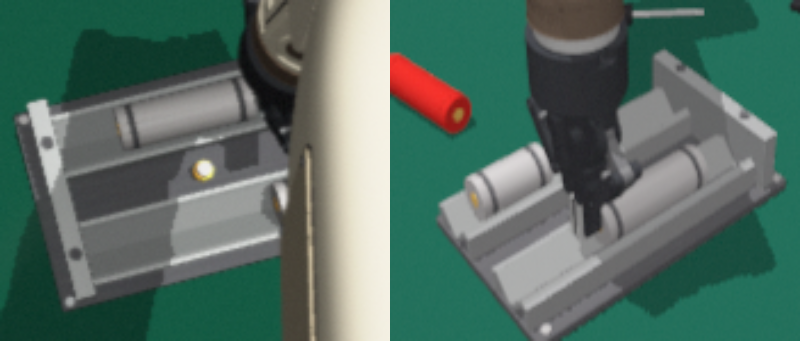

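The tube slides with about 3.5 N of resistance, and the short tube is undisturbed. I'll push 40 mm more, then look at the gap.

Request:
send_rows:
  targets:
    - [[-0.13,0.48,0,0,0],[-0.26,0.96,0,0,0],[-0.4,1.45,0,0,0],[-0.53,1.93,0,0,0],[-0.66,2.41,0,0,0],[-0.79,2.89,0,0,0],[-0.87,3.18,0,0,0],[-0.95,3.47,0,0,0],[-1.0,3.66,0,0,0],[-1.0,3.66,0,0,0]]

```text
clock: 7.3
eef_pos: [0.607, -0.0081, 0.0385]
tool_rot: [0.607, 0.795, 0.0, -0.0]
ft_force: [-0.6, -2.3, 0.1]
grip_width: -0.0001
```

```bash
python3 - <<'E'
from fit import *
b=snap("scene","s4.png");a=snap("top","t4.png")
cv2.imwrite("pics/c5.png",np.hstack([cv2.resize(a[115:195,200:280],(400,400),interpolation=cv2.INTER_CUBIC),cv2.resize(b[170:250,240:320],(400,400),interpolation=cv2.INTER_CUBIC)])[:,:,::-1])
o=bot.get_obs()["eef_pos"];c,s_=np.cos(p[2]),np.sin(p[2]);print(o,np.array([[c,s_],[-s_,c]])@(o[:2]-p[:2]))
E
```

```text
[ 0.60706642 -0.00805218  0.03852648] [-0.02394123 -0.04487104]
```

View pics/c5.png

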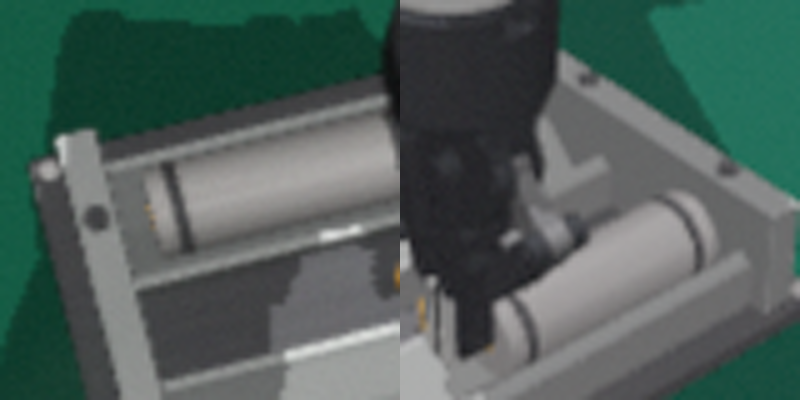

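Request:
send_rows:
  targets:
    - [[-0.05,0.19,0,0,0],[-0.11,0.39,0,0,0],[-0.16,0.58,0,0,0],[-0.21,0.77,0,0,0],[-0.24,0.87,0,0,0],[-0.24,0.87,0,0,0],[-0.24,0.87,0,0,0]]

```text
clock: 8.28
eef_pos: [0.6047, 0.0006, 0.0385]
tool_rot: [0.607, 0.795, 0.0, -0.0]
ft_force: [-0.0, -2.7, 0.5]
grip_width: 0.0005
```

```bash
python3 - <<'E'
from fit import *
b=snap("scene","s5.png");a=snap("top","t5.png")
cv2.imwrite("pics/c6.png",np.hstack([cv2.resize(a[115:195,200:280],(400,400),interpolation=cv2.INTER_CUBIC),cv2.resize(b[170:250,240:320],(400,400),interpolation=cv2.INTER_CUBIC)])[:,:,::-1])
o=bot.get_obs();print(o["ft_force"]);o=o["eef_pos"];c,s_=np.cos(p[2]),np.sin(p[2]);print(o,np.array([[c,s_],[-s_,c]])@(o[:2]-p[:2]))
for x in (90,95,100,105,110): print(x,[np.round((proj("top",W(p,(x,-45,59.5)))-[200,115])*5+2), np.round((proj("scene",W(p,(x,-45,59.5)))-[240,170])*5+[402,2])])
E
```

```text
[-0.22646305 -1.98542595  0.56612873]
[6.04708988e-01 5.94568532e-04 3.85395290e-02] [-0.01497889 -0.04488586]
90 [array([168., 203.]), array([679., 202.])]
95 [array([155., 207.]), array([688., 197.])]
100 [array([142., 210.]), array([697., 193.])]
105 [array([130., 213.]), array([706., 188.])]
110 [array([117., 216.]), array([714., 184.])]
```

View pics/c6.png

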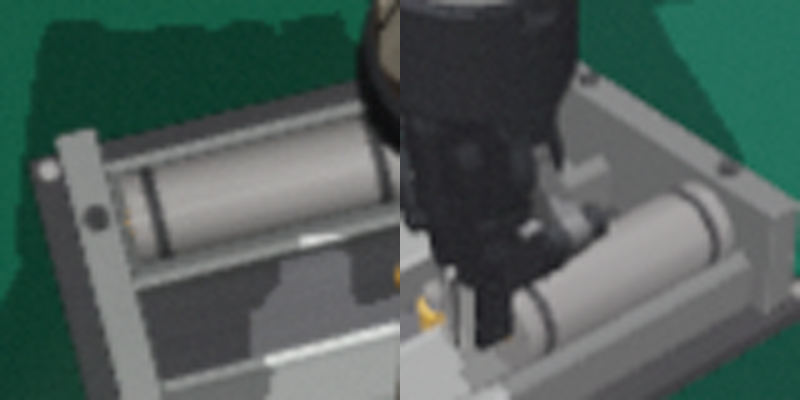

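Tube end at about 104–106 mm, so the gap is about 5 mm. I'll make tiny steps while watching the force.

Request:
send_rows:
  targets:
    - [[-0.03,0.1,0,0,0],[-0.05,0.19,0,0,0],[-0.05,0.19,0,0,0]]

```text
clock: 8.75
eef_pos: [0.6043, 0.0022, 0.0386]
tool_rot: [0.607, 0.795, -0.0, 0.0]
ft_force: [-0.4, -3.7, -0.4]
grip_width: 0.0002
```

Request:
send_rows:
  targets:
    - [[-0.02,0.05,0,0,0],[-0.03,0.1,0,0,0]]

```text
clock: 9.0
eef_pos: [0.604, 0.0032, 0.0386]
tool_rot: [0.607, 0.795, -0.0, 0.0]
ft_force: [-0.4, -2.8, 0.4]
grip_width: 0.0002
```

The estimated gap is now about 1–2 mm, well inside the tolerance. I'll back off straight along the groove, then go up.

Request:
send_rows:
  targets:
    - [[0.13,-0.48,0,0,0],[0.5,-1.9,0,0,0],[0.8,-2.9,0,0,0],[0.8,-2.9,4,0,0],[0.8,-2.9,9,0,0],[0.8,-2.9,14,0,0],[-3,-8,18,0,0],[-7,-13,18,0,0],[-11,-18,18,0,0],[-14,-22,18,0,0],[-14,-22,18,0,0],[-14,-22,18,0,0]]

```text
clock: 10.5
eef_pos: [0.4641, -0.2173, 0.2188]
tool_rot: [0.608, 0.794, 0.0, 0.0]
ft_force: [0.1, -0.2, 0.2]
grip_width: -0.0001
```

```bash
python3 - <<'E'
from fit import *
b=snap("scene","s6.png");a=snap("top","t6.png")
cv2.imwrite("pics/c7.png",np.hstack([cv2.resize(a[105:235,200:330],(400,400),interpolation=cv2.INTER_CUBIC),cv2.resize(b[170:290,180:340],(400,300),interpolation=cv2.INTER_CUBIC).repeat(1,0) if 0 else cv2.resize(b[165:285,210:330],(400,400),interpolation=cv2.INTER_CUBIC)])[:,:,::-1])
cv2.imwrite("pics/t6z.png",cv2.resize(a[105:235,200:370],None,fx=4.5,fy=4.5,interpolation=cv2.INTER_CUBIC)[:,:,::-1])
o=bot.get_obs();print(o["clock"],o["ft_force"],o["eef_pos"])
for n in("top","scene"):
  for t in("long_tube_center","short_tube_center"): print(n,t,[(np.round(q["uv"],1).tolist(),round(q["score"],2)) for q in vision.boxes_of(t,n)])
E
```

```text
10.6 [ 0.76017359 -0.81863864 -0.06999512] [ 0.46480065 -0.21612617  0.21851753]
top long_tube_center [([348.3, 273.9], 0.95), ([253.3, 150.7], 0.89), ([145.8, 121.3], 0.65)]
top short_tube_center [([330.2, 175.5], 0.91)]
scene long_tube_center [([165.6, 194.5], 0.96), ([282.6, 222.6], 0.77), ([381.9, 228.2], 0.57)]
scene short_tube_center [([201.9, 227.5], 0.8)]
```

View pics/t6z.png

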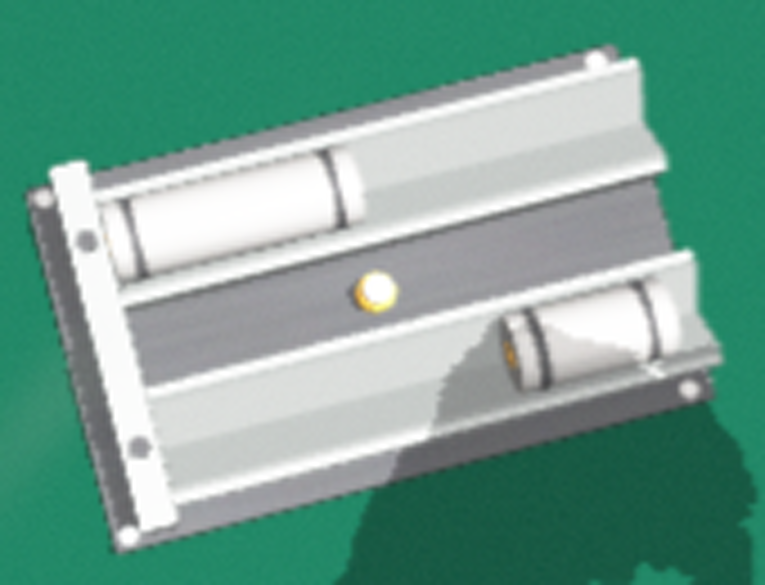

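View pics/c7.png

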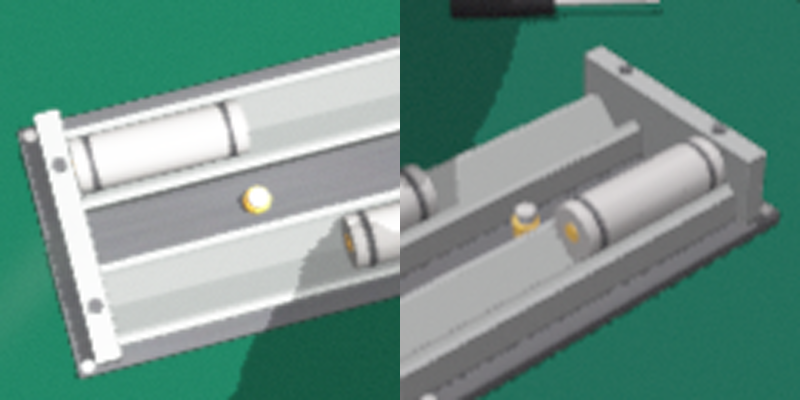

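The long tube lies in the groove at the stop (top view, ends at about (108,240) and (362,185) in the zoom). The short tube is unchanged at (330,175.5) px.

```bash
python3 - <<'E'
from fit import *
c,s_=np.cos(p[2]),np.sin(p[2]);R=np.array([[c,s_],[-s_,c]])
print(R@(atz("top",un((362,185)),.0595)[:2]-p[:2]), R@(atz("top",(253.3,150.7),.0595)[:2]-p[:2]))
print(bot.job_done())
E
```

```text
[-0.00226153 -0.04097091] [ 0.05025608 -0.04416135]
the job is handed in; nothing more can be done
None
```

I pushed the longer grey tube about 105 mm along its groove with closed fingers, until it was about 1–2 mm from the stop bar. I then backed the arm off along the groove, raised it clear and handed the job in at about 10.8 s. No verdict was reported.

**Push force:** every reading stayed between about 2 and 4 N. None showed a rise from touching the stop, so the tube probably stops just short of it, within the 10 mm allowed.

**Final position of the long tube:** the checks differ by a few millimetres, but all are inside the limits.

| Check | Tube centre from stop face (limit −65 to −48 mm) |
|---|---|
| Rear end seen in the top picture | about −57 mm |
| Detector's centre for the tube | about −60 mm |
| Finger position at the end of the push | about −56 to −57 mm |

The tube is still in its groove and in line with it by eye. I did not measure its height or angle.

**Short tube:** the detector places it within 1 pixel (about 2 mm) of where it started. The robot was touching nothing when I handed in.

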